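Fetch the weld hub from behind the containers

ROBOT

A 6-joint arm with a two-finger parallel gripper is mounted at the origin on the work surface. World frame = base frame: x ahead of the robot, y to its left, z up, the work surface at z = 0. Lengths are in m, angles in rad, forces in N, time in s.
With the tool pointing down it reaches from about 0.3 to 0.875 m from the base axis. Payload 6.4 kg.
Tool frame: the origin (TCP) lies on the front face of the gripper's body, between the roots of the fingers; the fingertips stand 64 mm ahead of it and the grasp point (between the pads) lies 45 mm ahead of it; z points along the fingers, x is the direction in which the jaws open and shut, and the axes are right-handed (so a half turn about z gives the same grasp; the last joint's range is limited). The gripper opens to 88 mm and grips with 3 to 60 N. Pads are 18 mm wide; open, the fingers measure 123 mm over their backs; the gripper's body (75 mm by 187 mm) begins 45 mm behind the grasp point.
Start: joints at [0.942, 0.181, 1.607, -0, 1.354, -0.206], TCP at [0.236, 0.524, 0.303] pointing down, gripper open.
Joint ranges: [-2.99, 2.99], [-0.89, 2.07], [0.3, 2.58], [-1.14, 4.28], [0, 2.63], [-3.12, 3.12]. Speed limits (rad/s): [2.57, 2.57, 3.01, 3.14, 3.14, 3.14].

INTERFACE

Orientations are given as a unit quaternion [w, x, y, z].
In Python, from cell import arm gives the robot as it stands.
- The arm moves only by the tool servo_tool, never from a script. Its arguments are lists of equal length, an entry for each row: "hand": the finger opening in mm, from 0 to 88.1; "delta_pos": the shift along the tool's x, y, z in mm, a list of three; "dr": the turn, a rotation vector about the tool's x, y, z in rad, a list of three. A call has 1 to 8 rows; each row is the pose to reach, as a shift and turn from the pose commanded when the call began, along the tool's axes at that moment; what a row does not reach only later rows make up. A row lasts 1/8 s, in which the tool goes at most 62.5 mm and 10.7 degrees, less where a joint would pass 70% of its speed; a pose out of reach is approached as far as the arm can. A call with a gripper value outside its range is refused whole. The fingers move at their own pace and stop on an object; "squeeze" is the grip in N (left out, the last holds). Time passes only in rows, so rows that repeat a pose let the fingers close. It gives the time, the measured TCP pose, the force and the opening at its end, in the units of the state.
- arm.read_state(): the state, without advancing time (a new reading comes with each control period).
- arm.read_camera(name): name is "scene" or "top" or "wrist"; returns (picture, depth): 384x512x3 uint8, red, green, blue; 384x512 float32, m along the optical axis (not along the pixel's ray), 0 where there is no reading.
- arm.camera_info(name): a dict with "fx", "fy", "cx", "cy" (pixels), "pose" (4x4, takes a point from camera to world coordinates). Camera axes: x right, y up, looking along -z (the intrinsics and any distortion apply to the point x, -y, -z); pixel columns grow to the right and rows downward; lengths in m; the calibration is good to about 2 mm. A picture is of the moment at which its call begins: read the wrist's pose just before it. camera_info takes no time and is no camera call; for the wrist camera it gives the pose at the moment of the call.
- arm.sign_off(): hands the job in, once; it reports no verdict.
Trained networks look in the newest picture that a camera, given by its name, has taken for a name from the list of things; names that differ only in an ending like _2 or _b are one class to them, and where a whole thing is asked for, a point or a joint stands for the part that bears it (a point fixed in the world has none). Each returns a list of dicts, best first, with "conf" (0 to 1); they miss things now and then, are a little off and sometimes report something else, mostly with a low value. They report only what shows in the picture. A call takes as long as a camera call. They do not tell look-alikes from the thing itself.
- arm.masks_of(name, camera): "region" (384x512 bool, what is visible of it) and "extent" ([centre column, centre row, width, height] in pixels, round what is visible of it).
The state is a dict: "time_s": time; "joints": joint angles; "qvel": joint speeds; "tau": joint torques, N m; "position": TCP position; "eef_rot": TCP orientation; "wrist_force": force on the tool from outside, world axes, zero at the start; "wrist_torque": the same for the moment, N m; "opening": opening from 0.0 (shut) to 1.0 (fully open).
Only numpy, scipy, OpenCV 4.12 (cv2) and the standard library are available. Lean on these libraries where they do the work, as an engineer would, in place of code of your own. Each camera call takes 0.05 s, during which the arm holds its last target.

TASK

The steel hub stands in the rack behind the spray can, the jar and the tin. First move those three containers out of the way, standing them on the rubber mat; then fetch the hub and stand it in the middle of the round turntable; finally put each container back upright on its own spot in the rack, exactly where it stood at the start. Set things down rather than dropping them, tip nothing over, and leave the square nut in the rack's corner where it lies.

Things in the scene. Friction and masses are not known exactly. Their poses are not given: they have to be found in the camera images.
- rack: fixed grey painted steel plate, 190 (x) by 250 (y) mm; origin on the bench, top 8 mm above. Three black 68 mm pads at (x, y) = (-53, 0), (-10, 85), (-10, -85) mm hold one container each (shuffled, within 3 mm of centre); the hub stands near (15, 0). A 10 mm rod along y at x = 80 mm, 95 mm above the bench: grip the hub with fingers closing along the rack's y, so a wide gripper clears the rod.
- mat: fixed black rubber mat, 210 by 210 mm, flat on the bench: the side area. Origin under its centre; top 5 mm above the origin; x and y along its edges.
- turntable: fixed welding turntable: round bright steel plate of 160 mm diameter with fine concentric rings, on a blue stem and a grey square foot. Origin on the bench under its centre; top of the plate 60 mm above the origin.
- can: loose aerosol can, aluminium with a white band, round, 52 mm diameter, straight side up to 100 mm, narrow black cap, total height 128 mm, about 300 g. Origin at the centre of its underside, z up.
- jar: loose closed amber glass jar, round, 60 mm diameter with a straight side up to 85 mm, then a shoulder and a steel lid of 53 mm diameter (the top 16 mm), 115 mm high in all, about 350 g. Origin at the centre of its underside, z up.
- tin: loose rectangular grey and white tin, 40 mm (its x) by 56 mm (its y), 110 mm high plus a small black screw cap off the centre (total 122 mm), about 350 g. Origin at the centre of its underside, z up. It is within 0.3 rad of square with the rack.
- hub: loose round steel weld hub, 42 mm high, about 450 g: a foot of 60 mm diameter and 12 mm thickness, above it a neck of 36 mm diameter (from 14 to 42 mm high) to grip. Origin at the centre of its underside, z up.
- nut: loose square steel nut, 30 x 30 x 16 mm, lying on the rack's plate near its corner at (-80, 103) mm in the rack's frame; not to be moved. Origin at the centre of its underside.
There are look-alikes about, which are no part of the job. What is shaped like the can but green is not meant.

How it is judged:
On the way, in this order (a step that is already met when the one before it is completed fails the run):
1. the can, the jar and the tin all stand upright on the mat, released, with the hub still in its place (x of can in the frame of mat between -0.105 and 0.105 m and y of can in the frame of mat between -0.105 and 0.105 m and z of can in the frame of mat between -0.002 and 0.012 m and linear speed of each of can, jar, tin below 0.03 m/s and angle between each of can, jar, tin's own z axis and vertical below 0.12 rad and contact force between the fingers and can below 0.1 N and x of jar in the frame of mat between -0.105 and 0.105 m and y of jar in the frame of mat between -0.105 and 0.105 m and z of jar in the frame of mat between -0.002 and 0.012 m and contact force between the fingers and jar below 0.1 N and x of tin in the frame of mat between -0.105 and 0.105 m and y of tin in the frame of mat between -0.105 and 0.105 m and z of tin in the frame of mat between -0.002 and 0.012 m and contact force between the fingers and tin below 0.1 N and distance of hub from where it was at the start of the episode below 0.02 m), for 0.2 s.
2. the hub stands on the turntable, centred within 14 mm, released (horizontal distance between hub and turntable below 0.014 m and z of hub in the frame of turntable between 0.055 and 0.066 m and linear speed of hub below 0.03 m/s and angle between hub's own z axis and vertical below 0.12 rad and contact force between the fingers and hub below 0.1 N), for 0.2 s.
At the end, for the whole second after the job is handed in: The hub stands upright on the turntable with its axis within 14 mm of the plate's centre; the can, the jar and the tin stand upright, each within 15 mm of where it stood at the start (turning about its own axis does not matter); the nut is within 15 mm of its start; all are released and at rest (all of step 2 and distance of each of can, jar, tin, nut from where it was at the start of the episode below 0.015 m and linear speed of each of can, jar, tin below 0.03 m/s and angle between each of can, jar, tin's own z axis and vertical below 0.12 rad and contact force between the fingers and can below 0.1 N and contact force between the fingers and jar below 0.1 N and contact force between the fingers and tin below 0.1 N); the robot touches nothing.
It fails at once if the can, jar, tin or hub is tipped by more than about 35 degrees (angle between any of can, jar, tin, hub's own z axis and vertical above 0.6 rad).
It fails at once if the can, jar, tin or hub is dropped (falls freely for more than about 2 cm) ((contact force between the fingers and can below 0.02 N and linear speed of can above 0.65 m/s) or (contact force between the fingers and jar below 0.02 N and linear speed of jar above 0.65 m/s) or (contact force between the fingers and tin below 0.02 N and linear speed of tin above 0.65 m/s) or (contact force between the fingers and hub below 0.02 N and linear speed of hub above 0.65 m/s)).
It fails at once if the nut is pushed away by more than 15 mm (distance of nut from where it was at the start of the episode above 0.015 m).
It also fails if it takes over 150 s, if anything falls off the work surface, if the arm or the gripper's body presses on something with over 40 N, if the wrist force passes 120 N, or if a joint passes its speed limit or range.

## Working session

There is one attempt and no reset: what is moved stays moved. The work goes in short steps, Python scripts to look and compute and a tool call to move; the robot and the scene stay as the last step left them, time stands still between calls to the robot, and variables do not carry over. Pictures are saved under pics/ and viewed, and the job is handed in when it is done.

Besides the shell and the picture viewer there is one more tool, called after ">>>" in YAML: its name, and indented under it one key for each argument. servo_tool: Moves the arm, as the interface text tells. Its arguments: {"type":"object","properties":{"hand":{"type":"array"},"delta_pos":{"type":"array"},"dr":{"type":"array"},"squeeze":{"type":"number"}},"required":["hand","delta_pos","dr"]}

```bash
mkdir -p pics; ls; cat > h.py <<'E'
import numpy as np, cv2
from cell import arm
def save(n,img): cv2.imwrite('pics/'+n+'.png',cv2.cvtColor(img,cv2.COLOR_RGB2BGR))
def cloud(d,ci):
    v,u=np.mgrid[0:d.shape[0],0:d.shape[1]]
    x=(u-ci['cx'])/ci['fx']*d; y=-(v-ci['cy'])/ci['fy']*d
    P=np.stack([x,y,-d,np.ones_like(d)],-1)@np.array(ci['pose']).T
    P=P[...,:3]; P[d<=0]=np.nan
    return P
E
python3 - <<'E'
from h import *
for n in ['scene','top']:
    i,d=arm.read_camera(n); ci=arm.camera_info(n); save(n+'0',i); np.savez('/tmp/%s0.npz'%n,i=i,d=d)
    print(n,ci)
print(arm.read_state())
E
```

```text
pics
scene {'fx': 469.28159167857433, 'fy': 469.28159167857433, 'cx': 249.32954484417633, 'cy': 193.17190336919262, 'pose': array([[-0.6922597 , -0.60154058,  0.39865454,  1.03582702],
       [ 0.7215269 , -0.58708553,  0.3670552 ,  0.57632284],
       [ 0.01324572,  0.54173749,  0.84044336,  1.20344286],
       [ 0.        ,  0.        ,  0.        ,  1.        ]])}
top {'fx': 492.3123064161824, 'fy': 492.3123064161824, 'cx': 261.1900458037361, 'cy': 183.12117569771075, 'pose': array([[ 0.01175708,  0.9953988 , -0.09509474,  0.35978735],
       [-0.99990338,  0.01099815, -0.00850095,  0.04827149],
       [-0.00741596,  0.0951855 ,  0.99543193,  1.58912224],
       [ 0.        ,  0.        ,  0.        ,  1.        ]])}
{'time_s': 0.1, 'joints': array([ 9.41712759e-01,  1.81450927e-01,  1.60788205e+00, -1.88590213e-05,
        1.35381980e+00, -2.06325484e-01]), 'qvel': array([ 0.00151032, -0.00205564, -0.00322851,  0.00030133, -0.00165377,
       -0.00042569]), 'tau': array([-5.42909893e-04, -4.34813440e+01, -3.42695546e+01,  7.03061605e-02,
        3.39868432e-02, -4.10090342e-05]), 'position': array([0.23568267, 0.52406286, 0.30192161]), 'eef_rot': array([ 2.88995350e-04,  8.39723973e-01,  5.43012929e-01, -7.24611125e-04]), 'wrist_force': array([-0.42807805, -0.62398239,  0.72467208]), 'wrist_torque': array([-0.01914115, -0.06483701,  0.01249268]), 'opening': 0.9993487616408413}
```

View pics/scene0.png

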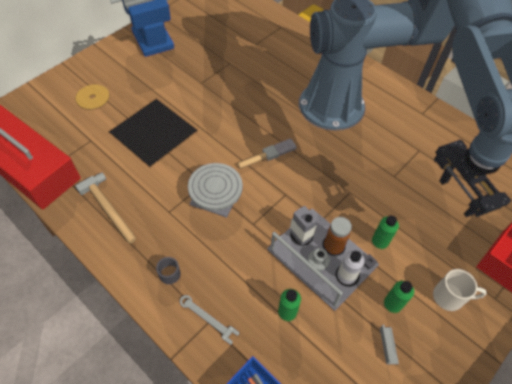

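View pics/top0.png

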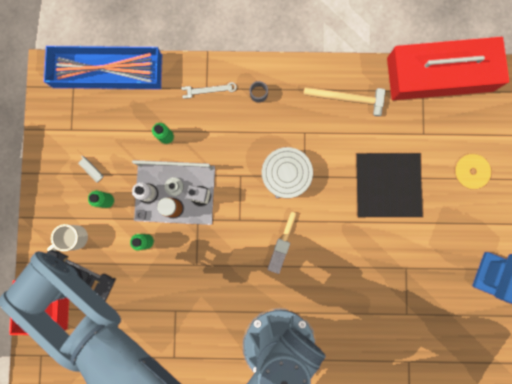

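```bash
python3 - <<'E'
from h import *
S={}
for cam in ['top','scene']:
    z=np.load('/tmp/%s0.npz'%cam); P=cloud(z['d'],arm.camera_info(cam)); im=z['i'].copy()
    for n in ['rack','mat','turntable','can','jar','tin','hub','nut']:
        for r in arm.masks_of(n,cam)[:4]:
            m=r['region']; p=P[m]; p=p[~np.isnan(p[:,0])]
            if len(p)==0: continue
            zt=np.percentile(p[:,2],90)
            t=p[p[:,2]>zt-0.012]
            print(cam,n,round(r['conf'],2),np.round(r['extent'],0),m.sum(),'med',np.round(np.median(p,0),3),'zt',round(zt,3),'topmid',np.round((np.percentile(t[:,:2],3,0)+np.percentile(t[:,:2],97,0))/2,3), 'size',np.round(np.ptp(t[:,:2],0),3))
            S[cam+n+str(len(S))]=m
    print(arm.read_state()['time_s'])
np.savez('/tmp/masks.npz',**S)
E
python3 - <<'E'
import cv2
a=cv2.imread('pics/top0.png')[120:260,30:330]; cv2.imwrite('pics/topc.png',cv2.resize(a,None,fx=2.66,fy=2.66,interpolation=3))
a=cv2.imread('pics/scene0.png')[190:320,240:420]; cv2.imwrite('pics/scenec.png',cv2.resize(a,None,fx=4.4,fy=4.4,interpolation=3))
E
```

```text
top rack 0.98 [174. 192.  79.  63.] 3224 med [0.502 0.321 0.008] zt 0.015 topmid [0.473 0.337] size [0.192 0.254]
top mat 0.87 [389. 185.  64.  70.] 4119 med [ 0.508 -0.35   0.005] zt 0.01 topmid [ 0.51 -0.35] size [0.209 0.213]
top mat 0.56 [289. 172.  47.  53.] 2042 med [ 0.539 -0.019  0.06 ] zt 0.065 topmid [ 0.54  -0.019] size [0.158 0.157]
top turntable 0.6 [288. 173.  56.  51.] 1972 med [ 0.539 -0.019  0.06 ] zt 0.065 topmid [ 0.539 -0.019] size [0.155 0.157]
top can 0.92 [144. 192.  22.  17.] 291 med [0.471 0.415 0.114] zt 0.135 topmid [0.473 0.424] size [0.033 0.034]
top can 0.91 [101. 202.  26.  14.] 375 med [0.447 0.55  0.102] zt 0.127 topmid [0.449 0.56 ] size [0.025 0.031]
top can 0.73 [163. 134.  24.  25.] 360 med [0.653 0.366 0.102] zt 0.127 topmid [0.661 0.374] size [0.026 0.026]
top can 0.6 [142. 242.  25.  17.] 343 med [0.32  0.419 0.104] zt 0.127 topmid [0.32  0.429] size [0.033 0.027]
top jar 0.79 [171. 208.  22.  18.] 360 med [0.425 0.333 0.12 ] zt 0.126 topmid [0.427 0.342] size [0.051 0.05 ]
top jar 0.61 [140. 216.   7.  16.] 122 med [0.404 0.448 0.02 ] zt 0.027
[... 843 characters left out ...]
0.029 0.029]
scene can 0.87 [350. 267.  30.  32.] 614 med [0.491 0.433 0.099] zt 0.133 topmid [0.477 0.428] size [0.026 0.029]
scene can 0.74 [386. 233.  28.  40.] 585 med [0.338 0.437 0.09 ] zt 0.125 topmid [0.322 0.433] size [0.03  0.027]
scene can 0.73 [291. 306.  25.  33.] 632 med [0.676 0.385 0.1  ] zt 0.126 topmid [0.664 0.379] size [0.029 0.028]
scene jar 0.92 [338. 235.  25.  40.] 739 med [0.445 0.353 0.097] zt 0.124 topmid [0.43  0.348] size [0.053 0.052]
scene tin 0.59 [304. 226.  28.  39.] 716 med [0.483 0.266 0.094] zt 0.121 topmid [0.471 0.26 ] size [0.048 0.06 ]
scene hub 0.58 [321. 260.  25.  23.] 400 med [0.503 0.352 0.024] zt 0.051 topmid [0.499 0.347] size [0.081 0.037]
0.9
```

View pics/topc.png

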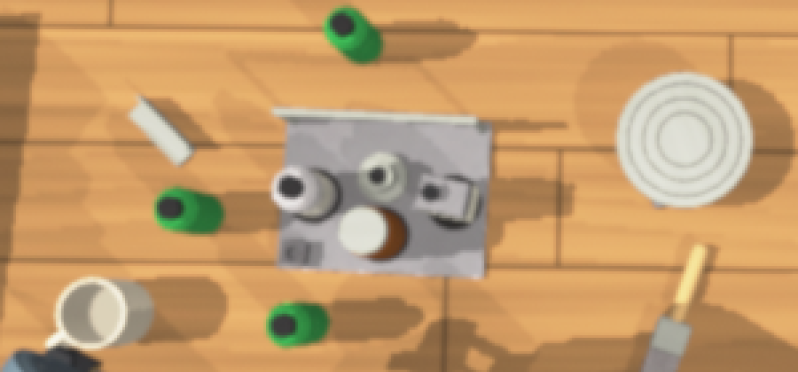

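View pics/scenec.png

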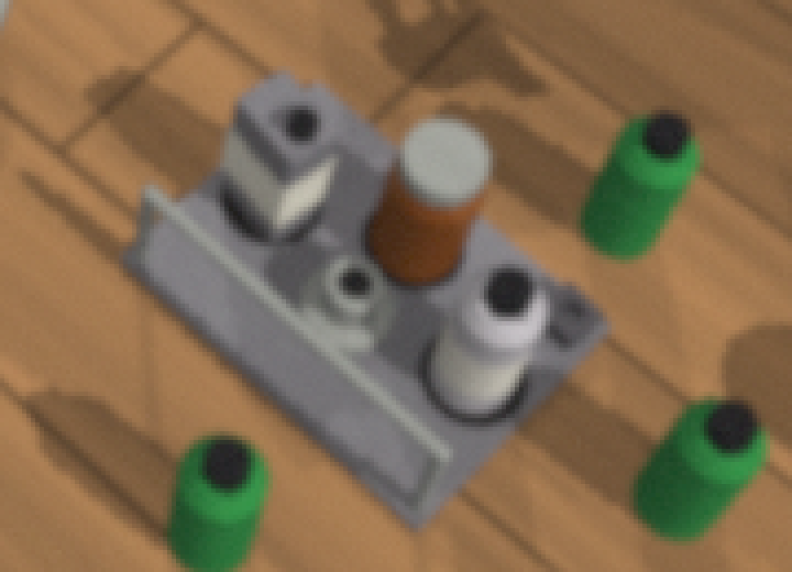

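```bash
python3 - <<'E'
from h import *
M=np.load('/tmp/masks.npz')
for cam in ['top','scene']:
    z=np.load('/tmp/%s0.npz'%cam); P=cloud(z['d'],arm.camera_info(cam))
    # plate points: z 4..14mm in box
    m=(P[...,2]>0.0045)&(P[...,2]<0.016)&(P[...,0]>.36)&(P[...,0]<.6)&(P[...,1]>.19)&(P[...,1]<.48)
    m=cv2.morphologyEx(m.astype(np.uint8),cv2.MORPH_OPEN,np.ones((3,3)))>0
    p=P[m][:,:2].astype(np.float32); print(cam,'rack',cv2.minAreaRect(p*1000),len(p))
    r=(P[...,2]>0.08)&(P[...,2]<0.106)&(P[...,0]>.52)&(P[...,0]<.6)&(P[...,1]>.18)&(P[...,1]<.5)
    p=P[r]; 
    if len(p)>10:
        c=np.polyfit(p[:,1],p[:,0],1); print('rod x=%.4f*y+%.4f'%tuple(c),p[:,1].min(),p[:,1].max(),len(p), np.median(p,0))
    k=[k for k in M if k.startswith(cam+'tin')][0]; p=P[M[k]]; p=p[(p[:,2]>.1)]
    print('tin top',cv2.minAreaRect((p[:,:2]*1000).astype(np.float32)))
i,d=arm.read_camera('wrist'); save('w0',i); print(arm.camera_info('wrist')); print(arm.read_state()['position'])
E
```

```text
top rack ((471.56927490234375, 338.44805908203125), (184.687255859375, 243.48394775390625), 0.7123935222625732) 1050
rod x=0.0347*y+0.5478 0.21867575138544532 0.4587248192873701 250 [0.55965209 0.33757885 0.09826838]
tin top ((466.25347900390625, 254.83551025390625), (55.318790435791016, 38.54949188232422), 78.3122329711914)
scene rack ((476.2406311035156, 345.8957214355469), (248.83987426757812, 195.34796142578125), 87.97903442382812) 2382
rod x=0.0342*y+0.5510 0.22295785373272797 0.46193860947479626 374 [0.56286905 0.34932897 0.09848738]
tin top ((470.4339904785156, 259.76727294921875), (57.565059661865234, 40.93873596191406), 78.5580825805664)
{'fx': 306.07193909806165, 'fy': 306.07193909806165, 'cx': 262.074110648421, 'cy': 192.4135740472388, 'pose': array([[ 4.09575019e-01, -8.78805933e-01, -2.44843697e-01,
         1.72871390e-01],
       [ 9.12276352e-01,  3.94429682e-01,  1.10349825e-01,
         5.51790808e-01],
       [-4.02459715e-04, -2.68561647e-01,  9.63262415e-01,
         3.84605646e-01],
       [ 0.00000000e+00,  0.00000000e+00,  0.00000000e+00,
         1.00000000e+00]])}
[0.23592662 0.52438978 0.30272672]
```

View pics/w0.png

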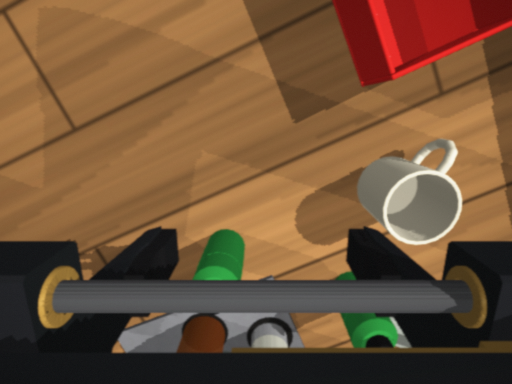

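>>> servo_tool:
  hand: [88,88,88,88,88,88,88,88]
  delta_pos:
    - [0,20,-20]
    - [0,60,-50]
    - [0,110,-58]
    - [0,160,-58]
    - [0,200,-58]
    - [0,235,-58]
    - [1,256,-58]
    - [1,256,-58]
  dr:
    - [0,0,0.18]
    - [0,0,0.36]
    - [0,0,0.54]
    - [0,0,0.72]
    - [0,0,0.9]
    - [0,0,1.06]
    - [0,0,1.183]
    - [0,0,1.183]
  squeeze: 25

```text
time_s: 1.95
position: [0.4709, 0.4194, 0.3603]
eef_rot: [0.0, 1.0, -0.018, -0.0]
wrist_force: [0.0, 0.3, -0.2]
opening: 0.995
```

```bash
python3 - <<'E'
from h import *
ci=arm.camera_info('wrist');i,d=arm.read_camera('wrist'); save('w1',i); np.savez('/tmp/w1.npz',i=i,d=d)
P=cloud(d,ci)
for n in ['can','jar','tin','hub','nut']:
    for r in arm.masks_of(n,'wrist')[:2]:
        m=r['region']; p=P[m]; p=p[~np.isnan(p[:,0])]
        zt=np.percentile(p[:,2],95); t=p[p[:,2]>zt-.012]
        print(n,round(r['conf'],2),np.round(r['extent']),'zt',round(zt,3),np.round(cv2.minAreaRect((t[:,:2]*1000).astype(np.float32))[0],1),np.round(cv2.minAreaRect((t[:,:2]*1000).astype(np.float32))[1:][0],1),cv2.minAreaRect((t[:,:2]*1000).astype(np.float32))[2])
s=arm.read_state(); print(s['time_s'],s['position'],s['eef_rot'],s['joints'])
m=(P[...,2]>0.085)&(P[...,2]<0.106)&(P[...,0]>.54)&(P[...,0]<.58)
p=P[m]; print('rod',len(p),np.polyfit(p[:,1],p[:,0],1),p[:,1].min(),p[:,1].max(),np.median(p[:,2]))
E
```

```text
can 0.94 [142. 158.  72.  54.] zt 0.127 [321.1 430.7] [27.  26.9] 46.301849365234375
can 0.92 [413. 192.  77.  54.] zt 0.127 [661.7 377.2] [27.2 26.7] 12.965861320495605
jar 0.85 [229. 224.  52.  72.] zt 0.124 [428.1 345.7] [51.6 52.4] 28.951982498168945
tin 0.62 [265. 283.  31.  78.] zt 0.118 [468.6 257.2] [56.6 38.4] 78.71328735351562
hub 0.79 [283. 208.  43.  45.] zt 0.051 [496.6 344.1] [35.  35.3] 12.481958389282227
nut 0.74 [276. 217. 147. 193.] zt 0.099 [483.2 344.3] [236.6 165.7] 88.15522766113281
nut 0.58 [214. 140.  22.  23.] zt 0.025 [404.7 447. ] [30.3 29.5] 83.58769989013672
2.25 [0.46886643 0.42087595 0.36088907] [-7.20526550e-05  9.99866672e-01 -1.63288846e-02  1.12198817e-05] [5.43394924e-01 2.61746540e-01 1.39294276e+00 1.10590414e-04
 1.48680783e+00 5.76044872e-01]
rod 1313 [0.03101726 0.54967882] 0.2224300774815529 0.4601082476903725 0.09897933351175842
```

View pics/w1.png

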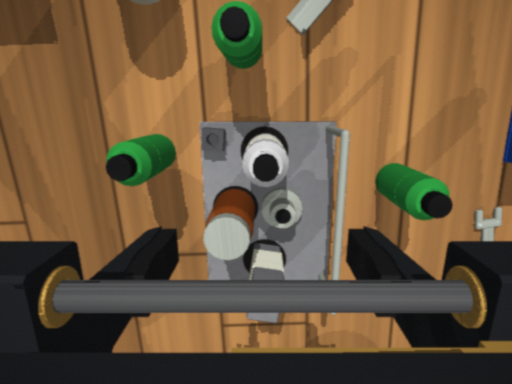

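>>> servo_tool:
  hand: [88,88,88,88,88,88,88,88]
  delta_pos:
    - [-20,38,0]
    - [-39.5,76,10]
    - [-39.5,76,50]
    - [-39.5,76,100]
    - [-39.5,76,150]
    - [-39.5,76,195]
    - [-39.5,76,222]
    - [-39.5,76,230]
  dr:
    - [0,0,0]
    - [0,0,0]
    - [0,0,0]
    - [0,0,0]
    - [0,0,0]
    - [0,0,0]
    - [0,0,0]
    - [0,0,0]

```text
time_s: 3.25
position: [0.4262, 0.3456, 0.1291]
eef_rot: [0.001, 1.0, -0.017, -0.001]
wrist_force: [0.2, -0.1, 0.4]
opening: 1.001
```

>>> servo_tool:
  hand: [80,70,60,50,50,50,50,50]
  delta_pos:
    - [0,0,0]
    - [0,0,0]
    - [0,0,0]
    - [0,0,0]
    - [0,0,0]
    - [0,0,0]
    - [0,0,0]
    - [0,0,0]
  dr:
    - [0,0,0]
    - [0,0,0]
    - [0,0,0]
    - [0,0,0]
    - [0,0,0]
    - [0,0,0]
    - [0,0,0]
    - [0,0,0]

```text
time_s: 4.25
position: [0.428, 0.3461, 0.1319]
eef_rot: [-0.0, 1.0, -0.017, 0.001]
wrist_force: [-2.5, 0.2, 6.4]
opening: 0.678
```

>>> servo_tool:
  hand: [50,50,50,50,50,50,50,50]
  delta_pos:
    - [0,0,-10]
    - [0,0,-40]
    - [0,0,-85]
    - [0,0,-130]
    - [0,15,-150]
    - [5,50,-150]
    - [13,95,-150]
    - [21,145,-150]
  dr:
    - [0,0,0]
    - [0,0,0]
    - [0,0,0]
    - [0,0,0]
    - [0,0,0]
    - [0,0,0]
    - [0,0,0]
    - [0,0,0]

```text
time_s: 5.25
position: [0.4432, 0.1988, 0.2808]
eef_rot: [0.0, 1.0, -0.017, -0.0]
wrist_force: [1.2, -0.2, -3.2]
opening: 0.672
```

>>> servo_tool:
  hand: [50,50,50,50,50,50,50,50]
  delta_pos:
    - [8,55,0]
    - [16,110,0]
    - [24,165,0]
    - [32,220,0]
    - [40,275,0]
    - [48,330,0]
    - [56,385,0]
    - [64,440,0]
  dr:
    - [0,0,0]
    - [0,0,0]
    - [0,0,0]
    - [0,0,0]
    - [0,0,0]
    - [0,0,0]
    - [0,0,0]
    - [0,0,0]

```text
time_s: 6.25
position: [0.4917, -0.2437, 0.2807]
eef_rot: [-0.0, 1.0, -0.018, -0.0]
wrist_force: [0.2, 0.7, -2.9]
opening: 0.672
```

>>> servo_tool:
  hand: [50,50,50,50,50,50,50,50]
  delta_pos:
    - [8,50,0]
    - [14,95,0]
    - [19,135,0]
    - [23,165,20]
    - [24.5,177,60]
    - [24.5,177,100]
    - [24.5,177,130]
    - [24.5,177,143]
  dr:
    - [0,0,0]
    - [0,0,0]
    - [0,0,0]
    - [0,0,0]
    - [0,0,0]
    - [0,0,0]
    - [0,0,0]
    - [0,0,0]

```text
time_s: 7.25
position: [0.5093, -0.4185, 0.135]
eef_rot: [-0.002, 1.0, -0.018, -0.002]
wrist_force: [-0.2, -0.7, -3.5]
opening: 0.672
```

>>> servo_tool:
  hand: [50,50,50,50]
  delta_pos:
    - [0,0,4]
    - [0,0,8]
    - [0,0,9]
    - [0,0,9]
  dr:
    - [0,0,0]
    - [0,0,0]
    - [0,0,0]
    - [0,0,0]

```text
time_s: 7.75
position: [0.5107, -0.4199, 0.1296]
eef_rot: [0.0, 1.0, -0.017, 0.0]
wrist_force: [-0.2, -0.2, -3.8]
opening: 0.673
```

>>> servo_tool:
  hand: [50,50,50,50]
  delta_pos:
    - [0,0,1]
    - [0,0,2]
    - [0,0,2]
    - [0,0,2]
  dr:
    - [0,0,0]
    - [0,0,0]
    - [0,0,0]
    - [0,0,0]

```text
time_s: 8.25
position: [0.5108, -0.4204, 0.1289]
eef_rot: [0.001, 1.0, -0.017, 0.0]
wrist_force: [-3.8, 1.9, 6.9]
opening: 0.674
```

>>> servo_tool:
  hand: [65,75,88,88,88,88,88,88]
  delta_pos:
    - [0,0,0]
    - [0,0,0]
    - [0,0,0]
    - [0,0,-20]
    - [0,0,-60]
    - [0,0,-110]
    - [0,-20,-154]
    - [-4,-60,-154]
  dr:
    - [0,0,0]
    - [0,0,0]
    - [0,0,0]
    - [0,0,0]
    - [0,0,0]
    - [0,0,0]
    - [0,0,0]
    - [0,0,0]

```text
time_s: 9.25
position: [0.5101, -0.3616, 0.2876]
eef_rot: [0.004, 1.0, -0.018, 0.004]
wrist_force: [-0.2, 0.8, -0.4]
opening: 1.0
```

>>> servo_tool:
  hand: [88,88,88,88,88,88,88,88]
  delta_pos:
    - [-5,-60,0]
    - [-9,-120,0]
    - [-14,-180,0]
    - [-19,-240,0]
    - [-23,-300,0]
    - [-28,-360,0]
    - [-33,-420,0]
    - [-37,-480,0]
  dr:
    - [0,0,0]
    - [0,0,0]
    - [0,0,0]
    - [0,0,0]
    - [0,0,0]
    - [0,0,0]
    - [0,0,0]
    - [0,0,0]

```text
time_s: 10.25
position: [0.4882, 0.1234, 0.2826]
eef_rot: [-0.0, 1.0, -0.018, 0.001]
wrist_force: [1.0, 0.2, -0.9]
opening: 1.002
```

>>> servo_tool:
  hand: [88,88,88,88,88,88,88,88]
  delta_pos:
    - [-5,-60,0]
    - [-9,-120,0]
    - [-14,-180,0]
    - [-19,-240,0]
    - [-24,-290,0]
    - [-24,-304,20]
    - [-24,-304,60]
    - [-24,-304,90]
  dr:
    - [0,0,0]
    - [0,0,0]
    - [0,0,0]
    - [0,0,0]
    - [0,0,0]
    - [0,0,0]
    - [0,0,0]
    - [0,0,0]

```text
time_s: 11.25
position: [0.4747, 0.4265, 0.1907]
eef_rot: [-0.0, 1.0, -0.017, 0.0]
wrist_force: [0.1, -0.2, 0.0]
opening: 0.998
```

>>> servo_tool:
  hand: [88,88,80,65,50,42,42,42]
  delta_pos:
    - [0,0,30]
    - [0,0,47]
    - [0,0,47]
    - [0,0,47]
    - [0,0,47]
    - [0,0,47]
    - [0,0,47]
    - [0,0,47]
  dr:
    - [0,0,0]
    - [0,0,0]
    - [0,0,0]
    - [0,0,0]
    - [0,0,0]
    - [0,0,0]
    - [0,0,0]
    - [0,0,0]

```text
time_s: 12.25
position: [0.4752, 0.4264, 0.1447]
eef_rot: [-0.0, 1.0, -0.017, 0.0]
wrist_force: [-1.7, 0.3, 5.1]
opening: 0.575
```

>>> servo_tool:
  hand: [42,42,42,42]
  delta_pos:
    - [0,0,0]
    - [0,0,0]
    - [0,0,-4]
    - [0,0,-12]
  dr:
    - [0,0,0]
    - [0,0,0]
    - [0,0,0]
    - [0,0,0]

```text
time_s: 12.75
position: [0.4744, 0.4256, 0.1549]
eef_rot: [0.001, 1.0, -0.018, -0.001]
wrist_force: [0.7, -0.1, -3.1]
opening: 0.578
```

>>> servo_tool:
  hand: [42,42,42,42,42,42,42,42]
  delta_pos:
    - [0,0,-40]
    - [0,0,-85]
    - [0,0,-125]
    - [1,15,-140]
    - [4,50,-140]
    - [8,95,-140]
    - [12,145,-140]
    - [16,200,-140]
  dr:
    - [0,0,0]
    - [0,0,0]
    - [0,0,0]
    - [0,0,0]
    - [0,0,0]
    - [0,0,0]
    - [0,0,0]
    - [0,0,0]

```text
time_s: 13.75
position: [0.4829, 0.2233, 0.2941]
eef_rot: [0.0, 1.0, -0.017, -0.001]
wrist_force: [1.1, -0.2, -2.4]
opening: 0.583
```

>>> servo_tool:
  hand: [42,42,42,42,42,42,42,42]
  delta_pos:
    - [5,57,0]
    - [9,114,0]
    - [14,171,0]
    - [19,228,0]
    - [23,285,0]
    - [28,342,0]
    - [33,395,0]
    - [37,440,0]
  dr:
    - [0,0,0]
    - [0,0,0]
    - [0,0,0]
    - [0,0,0]
    - [0,0,0]
    - [0,0,0]
    - [0,0,0]
    - [0,0,0]

```text
time_s: 14.75
position: [0.504, -0.2176, 0.2942]
eef_rot: [-0.001, 1.0, -0.018, -0.001]
wrist_force: [0.8, 0.4, -1.9]
opening: 0.58
```

>>> servo_tool:
  hand: [42,42,42,42,42,42,42,42]
  delta_pos:
    - [3,45,0]
    - [6,85,0]
    - [9,115,20]
    - [10,132,55]
    - [10,132,95]
    - [10,132,130]
    - [10,132,145]
    - [10,132,148]
  dr:
    - [0,0,0]
    - [0,0,0]
    - [0,0,0]
    - [0,0,0]
    - [0,0,0]
    - [0,0,0]
    - [0,0,0]
    - [0,0,0]

```text
time_s: 15.75
position: [0.51, -0.3473, 0.1465]
eef_rot: [-0.001, 1.0, -0.018, -0.001]
wrist_force: [0.1, -0.4, -1.8]
opening: 0.58
```

>>> servo_tool:
  hand: [42,42,42,42]
  delta_pos:
    - [0,0,3]
    - [0,0,5]
    - [0,0,6]
    - [0,0,6]
  dr:
    - [0,0,0]
    - [0,0,0]
    - [0,0,0]
    - [0,0,0]

```text
time_s: 16.25
position: [0.5111, -0.3477, 0.1421]
eef_rot: [0.0, 1.0, -0.017, 0.0]
wrist_force: [0.1, 0.4, -3.3]
opening: 0.581
```

>>> servo_tool:
  hand: [42,42,42]
  delta_pos:
    - [0,0,1]
    - [0,0,2]
    - [0,0,2]
  dr:
    - [0,0,0]
    - [0,0,0]
    - [0,0,0]

```text
time_s: 16.62
position: [0.5112, -0.3482, 0.1417]
eef_rot: [0.001, 1.0, -0.017, 0.0]
wrist_force: [-3.4, 2.3, 9.1]
opening: 0.582
```

>>> servo_tool:
  hand: [60,75,88,88,88,88,88,88]
  delta_pos:
    - [0,0,0]
    - [0,0,0]
    - [0,0,0]
    - [0,0,-20]
    - [0,0,-60]
    - [0,0,-110]
    - [-2,-20,-151]
    - [-6,-60,-151]
  dr:
    - [0,0,0]
    - [0,0,0]
    - [0,0,0]
    - [0,0,0]
    - [0,0,0]
    - [0,0,0]
    - [0,0,0]
    - [0,0,0]

```text
time_s: 17.62
position: [0.5085, -0.2893, 0.2969]
eef_rot: [0.003, 1.0, -0.018, 0.004]
wrist_force: [-0.5, 0.5, -0.4]
opening: 1.0
```

>>> servo_tool:
  hand: [88,88,88,88,88,88,88,88]
  delta_pos:
    - [-6,-60,0]
    - [-12,-120,0]
    - [-18,-180,0]
    - [-25,-240,0]
    - [-31,-300,0]
    - [-38,-360,0]
    - [-44,-420,0]
    - [-50,-470,0]
  dr:
    - [0,0,0]
    - [0,0,0]
    - [0,0,0]
    - [0,0,0]
    - [0,0,0]
    - [0,0,0]
    - [0,0,0.08]
    - [0,0,0.169]

```text
time_s: 18.62
position: [0.4732, 0.1863, 0.2925]
eef_rot: [-0.0, 0.995, -0.103, 0.001]
wrist_force: [0.9, 0.1, -0.1]
opening: 0.995
```

>>> servo_tool:
  hand: [88,88,88,88,88,88,88,88]
  delta_pos:
    - [-12,-45,0]
    - [-19.5,-70,5]
    - [-19.5,-70,35]
    - [-19.5,-70,75]
    - [-19.5,-70,110]
    - [-19.5,-70,138]
    - [-19.5,-70,149]
    - [-19.5,-70,149]
  dr:
    - [0,0,0]
    - [0,0,0]
    - [0,0,0]
    - [0,0,0]
    - [0,0,0]
    - [0,0,0]
    - [0,0,0]
    - [0,0,0]

```text
time_s: 19.62
position: [0.4688, 0.2565, 0.1422]
eef_rot: [0.0, 0.995, -0.102, -0.0]
wrist_force: [0.0, 0.3, -0.3]
opening: 0.999
```

>>> servo_tool:
  hand: [75,60,45,30,30,30,30,30]
  delta_pos:
    - [0,0,0]
    - [0,0,0]
    - [0,0,0]
    - [0,0,0]
    - [0,0,0]
    - [0,0,0]
    - [0,0,0]
    - [0,0,0]
  dr:
    - [0,0,0]
    - [0,0,0]
    - [0,0,0]
    - [0,0,0]
    - [0,0,0]
    - [0,0,0]
    - [0,0,0]
    - [0,0,0]

```text
time_s: 20.62
position: [0.4686, 0.2565, 0.1418]
eef_rot: [0.0, 0.995, -0.102, -0.0]
wrist_force: [-1.6, 0.6, 1.9]
opening: 0.449
```

>>> servo_tool:
  hand: [30,30,30,30]
  delta_pos:
    - [0,0,0]
    - [0,0,0]
    - [0,0,-4]
    - [0,0,-12]
  dr:
    - [0,0,0]
    - [0,0,0]
    - [0,0,0]
    - [0,0,0]

```text
time_s: 21.12
position: [0.4679, 0.2562, 0.1531]
eef_rot: [0.0, 0.995, -0.102, -0.001]
wrist_force: [-0.1, -0.5, -4.2]
opening: 0.452
```

>>> servo_tool:
  hand: [30,30,30,30,30,30,30,30]
  delta_pos:
    - [0,0,-40]
    - [0,0,-85]
    - [0,0,-125]
    - [4,15,-140]
    - [14,48,-140]
    - [26,90,-140]
    - [40,138,-140]
    - [55,188,-140]
  dr:
    - [0,0,0]
    - [0,0,0]
    - [0,0,0]
    - [0,0,0]
    - [0,0,0]
    - [0,0,0]
    - [0,0,0]
    - [0,0,0]

```text
time_s: 22.12
position: [0.4834, 0.0591, 0.2924]
eef_rot: [0.0, 0.995, -0.102, -0.001]
wrist_force: [0.9, -0.5, -3.6]
opening: 0.451
```

>>> servo_tool:
  hand: [30,30,30,30,30,30,30,30]
  delta_pos:
    - [15,53,0]
    - [31,106,0]
    - [47,159,0]
    - [62,212,0]
    - [76,258,0]
    - [87,297,0]
    - [94.5,324,0]
    - [94.5,324,10]
  dr:
    - [0,0,0]
    - [0,0,0]
    - [0,0,0]
    - [0,0,0]
    - [0,0,0]
    - [0,0,0]
    - [0,0,0]
    - [0,0,0]

```text
time_s: 23.12
position: [0.5109, -0.2773, 0.2833]
eef_rot: [0.0, 0.995, -0.103, 0.0]
wrist_force: [-0.4, 1.1, -4.1]
opening: 0.45
```

>>> servo_tool:
  hand: [30,30,30,30,30,30,30,30]
  delta_pos:
    - [0,0,25]
    - [0,0,60]
    - [0,0,95]
    - [0,0,125]
    - [0,0,137]
    - [0,0,142]
    - [0,0,144]
    - [0,0,144]
  dr:
    - [0,0,0]
    - [0,0,0]
    - [0,0,0]
    - [0,0,0]
    - [0,0,0]
    - [0,0,0]
    - [0,0,0]
    - [0,0,0]

```text
time_s: 24.12
position: [0.5118, -0.2755, 0.1407]
eef_rot: [0.0, 0.995, -0.102, 0.001]
wrist_force: [0.1, -0.0, -3.4]
opening: 0.45
```

>>> servo_tool:
  hand: [30,30,30]
  delta_pos:
    - [0,0,1]
    - [0,0,2]
    - [0,0,2]
  dr:
    - [0,0,0]
    - [0,0,0]
    - [0,0,0]

```text
time_s: 24.5
position: [0.5116, -0.2756, 0.1387]
eef_rot: [0.0, 0.995, -0.102, 0.0]
wrist_force: [-2.0, 0.6, 4.7]
opening: 0.455
```

>>> servo_tool:
  hand: [50,65,80,88,88,88,88,88]
  delta_pos:
    - [0,0,0]
    - [0,0,0]
    - [0,0,0]
    - [0,0,-20]
    - [0,0,-60]
    - [0,0,-110]
    - [0,0,-150]
    - [0,0,-150]
  dr:
    - [0,0,0]
    - [0,0,0]
    - [0,0,0]
    - [0,0,0]
    - [0,0,0]
    - [0,0,0]
    - [0,0,0]
    - [0,0,0]

```text
time_s: 25.5
position: [0.5129, -0.2764, 0.2936]
eef_rot: [0.003, 0.995, -0.102, 0.004]
wrist_force: [0.4, -0.3, -0.7]
opening: 0.999
```

```bash
python3 - <<'E'
from h import *
for cam in ['scene','top']:
    i,d=arm.read_camera(cam); save(cam+'1',i); P=cloud(d,arm.camera_info(cam))
    for n in ['can','jar','tin','hub','turntable']:
        for r in arm.masks_of(n,cam)[:4]:
            m=r['region']; p=P[m]; p=p[~np.isnan(p[:,0])]
            zt=np.percentile(p[:,2],93); t=p[p[:,2]>zt-.012]
            R=cv2.minAreaRect((t[:,:2]*1000).astype(np.float32))
            print(cam,n,round(r['conf'],2),np.round(r['extent']),'zt',round(zt,3),np.round(R[0],1),np.round(R[1],1))
E
```

```text
scene can 0.77 [148. 119.  22.  36.] zt 0.131 [ 512.  -344.8] [29.5 26.5]
scene can 0.73 [400. 298.  35.  35.] zt 0.127 [452.4 565.4] [26.7 25.9]
scene can 0.72 [386. 232.  26.  36.] zt 0.126 [322.5 433.1] [26.1 26.2]
scene can 0.58 [290. 303.  23.  31.] zt 0.128 [663.6 379.8] [25.  27.3]
scene jar 0.74 [134. 108.  16.  34.] zt 0.121 [ 537.3 -365.3] [151.5  30.5]
scene tin 0.69 [167. 132.  22.  38.] zt 0.119 [ 513.3 -272. ] [61.9 38.8]
scene hub 0.61 [322. 260.  22.  25.] zt 0.052 [518.2 360.2] [86.8 33.9]
scene turntable 0.77 [218. 190.  55.  55.] zt 0.064 [543.7 -14.6] [158.3 158.5]
top can 0.96 [102. 202.  30.  17.] zt 0.127 [449.4 559.6] [31.  23.8]
top can 0.9 [163. 135.  20.  27.] zt 0.127 [659.9 374.1] [28.7 25.7]
top can 0.57 [143. 242.  23.  14.] zt 0.129 [320.5 427.7] [23.8 29.2]
top can 0.34 [413. 190.  10.   9.] zt 0.098 [ 484.4 -352.2] [ 19.8 107. ]
top jar 0.29 [367. 181.  15.  12.] zt 0.112 [ 506.8 -265.3] [51.9  8.6]
top hub 0.7 [175. 188.  17.  17.] zt 0.054 [494.9 342. ] [32.8 32.1]
top turntable 0.68 [287. 174.  55.  52.] zt 0.065 [540.4 -19.2] [154.8 156.9]
```

View pics/scene1.png

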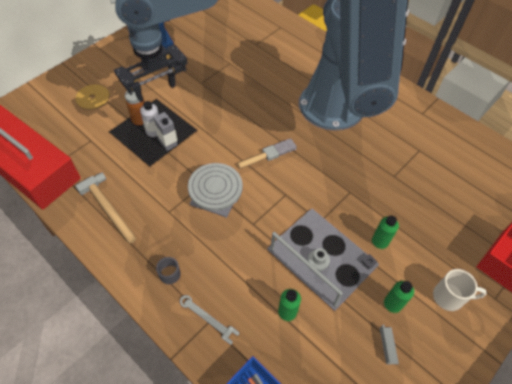

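>>> servo_tool:
  hand: [88,88,88,88,88,88,88,88]
  delta_pos:
    - [-14,-62,0]
    - [-29,-124,0]
    - [-43,-186,0]
    - [-58,-248,0]
    - [-72,-310,0]
    - [-87,-372,0]
    - [-101,-434,0]
    - [-116,-495,0]
  dr:
    - [0,0,-0.175]
    - [0,0,-0.35]
    - [0,0,-0.525]
    - [0,0,-0.7]
    - [0,0,-0.875]
    - [0,0,-1.05]
    - [0,0,-1.225]
    - [0,0,-1.4]

```text
time_s: 27.1
position: [0.498, 0.2267, 0.288]
eef_rot: [0.0, 0.825, 0.565, 0.0]
wrist_force: [0.8, -0.1, 0.2]
opening: 0.996
```

>>> servo_tool:
  hand: [80,80,80,80]
  delta_pos:
    - [50,-22,0]
    - [98,-43,0]
    - [103,-43,0]
    - [103,-43,0]
  dr:
    - [0,0,-0.17]
    - [0,0,-0.34]
    - [0,0,-0.34]
    - [0,0,-0.34]

```text
time_s: 27.6
position: [0.4959, 0.3361, 0.2874]
eef_rot: [0.0, 0.719, 0.694, -0.0]
wrist_force: [-0.4, -0.9, 0.3]
opening: 0.907
```

```bash
python3 - <<'E'
from h import *
ps=[];
ci=arm.camera_info('wrist');i,d=arm.read_camera('wrist'); save('w2',i)
for k in range(3):
    s=arm.read_state(); ps.append(s['position']); 
P=cloud(d,ci)
for n in ['hub']:
    for r in arm.masks_of(n,'wrist')[:2]:
        m=r['region']; p=P[m]; p=p[~np.isnan(p[:,0])]
        zt=np.percentile(p[:,2],95); t=p[p[:,2]>zt-.012]
        R=cv2.minAreaRect((t[:,:2]*1000).astype(np.float32))
        print(n,round(r['conf'],2),np.round(r['extent']),'zt',round(zt,3),np.round(R[0],1),np.round(R[1],1))
    ps.append(arm.read_state()['position'])
print(np.array(ps),s['eef_rot'],s['joints'])
E
```

```text
hub 0.56 [271. 169.  52.  56.] zt 0.051 [495.8 344.5] [34.3 35.6]
[[0.49606176 0.33541094 0.28743177]
 [0.49606176 0.33541094 0.28743177]
 [0.49606176 0.33541094 0.28743177]
 [0.49619194 0.3350325  0.2875636 ]] [ 9.11979700e-05  7.19850665e-01  6.94128842e-01 -4.02370918e-04] [ 3.96718294e-01  2.46798057e-01  1.55997464e+00 -4.74468970e-04
  1.33550408e+00 -1.13758910e+00]
```

>>> servo_tool:
  hand: [80,80,80,80,80,80,80,80]
  delta_pos:
    - [9,0,20]
    - [9,0,60]
    - [9,0,100]
    - [9,0,140]
    - [9,0,170]
    - [9,0,190]
    - [9,0,198]
    - [9,0,200]
  dr:
    - [0,0,0]
    - [0,0,0]
    - [0,0,0]
    - [0,0,0]
    - [0,0,0]
    - [0,0,0]
    - [0,0,0]
    - [0,0,0]

```text
time_s: 28.7
position: [0.4965, 0.3452, 0.0877]
eef_rot: [0.0, 0.719, 0.695, 0.0]
wrist_force: [0.3, -0.3, 0.6]
opening: 0.907
```

>>> servo_tool:
  hand: [65,50,40,28,28,28,28,28]
  delta_pos:
    - [0,0,0]
    - [0,0,0]
    - [0,0,0]
    - [0,0,0]
    - [0,0,0]
    - [0,0,0]
    - [0,0,0]
    - [0,0,0]
  dr:
    - [0,0,0]
    - [0,0,0]
    - [0,0,0]
    - [0,0,0]
    - [0,0,0]
    - [0,0,0]
    - [0,0,0]
    - [0,0,0]

```text
time_s: 29.7
position: [0.4963, 0.3452, 0.0879]
eef_rot: [0.0, 0.719, 0.695, 0.0]
wrist_force: [-0.9, -0.5, 3.7]
opening: 0.403
```

>>> servo_tool:
  hand: [28,28,28,28]
  delta_pos:
    - [0,0,0]
    - [0,0,0]
    - [0,0,-4]
    - [0,0,-12]
  dr:
    - [0,0,0]
    - [0,0,0]
    - [0,0,0]
    - [0,0,0]

```text
time_s: 30.2
position: [0.4952, 0.3448, 0.0987]
eef_rot: [-0.001, 0.719, 0.695, -0.001]
wrist_force: [0.6, 0.1, -5.3]
opening: 0.404
```

>>> servo_tool:
  hand: [28,28,28,28,28,28,28,28]
  delta_pos:
    - [0,0,-30]
    - [0,0,-75]
    - [0,0,-120]
    - [0,0,-145]
    - [-15,2,-150]
    - [-50,8,-150]
    - [-100,16,-150]
    - [-155,25,-150]
  dr:
    - [0,0,0]
    - [0,0,0]
    - [0,0,0]
    - [0,0,0]
    - [0,0,0]
    - [0,0,0]
    - [0,0,0]
    - [0,0,0]

```text
time_s: 31.2
position: [0.5147, 0.1874, 0.2478]
eef_rot: [-0.001, 0.719, 0.695, -0.001]
wrist_force: [0.6, -0.9, -4.5]
opening: 0.403
```

>>> servo_tool:
  hand: [28,28,28,28,28,28,28,28]
  delta_pos:
    - [-55,9,0]
    - [-110,18,0]
    - [-155,25,0]
    - [-190,31,0]
    - [-204,32.5,10]
    - [-204,32.5,45]
    - [-204,32.5,80]
    - [-204,32.5,100]
  dr:
    - [0,0,0]
    - [0,0,0]
    - [0,0,0]
    - [0,0,0]
    - [0,0,0]
    - [0,0,0]
    - [0,0,0]
    - [0,0,0]

```text
time_s: 32.2
position: [0.5387, -0.0147, 0.146]
eef_rot: [-0.003, 0.719, 0.695, -0.001]
wrist_force: [-0.1, -0.1, -4.0]
opening: 0.402
```

>>> servo_tool:
  hand: [28,28,28,28]
  delta_pos:
    - [0,0,4]
    - [0,0,7]
    - [0,0,8]
    - [0,0,8]
  dr:
    - [0,0,0]
    - [0,0,0]
    - [0,0,0]
    - [0,0,0]

```text
time_s: 32.7
position: [0.5417, -0.0156, 0.1424]
eef_rot: [0.001, 0.719, 0.695, 0.0]
wrist_force: [1.1, -0.4, -4.7]
opening: 0.405
```

>>> servo_tool:
  hand: [28,28,28,28]
  delta_pos:
    - [0,0,1]
    - [0,0,2]
    - [0,0,3]
    - [0,0,3]
  dr:
    - [0,0,0]
    - [0,0,0]
    - [0,0,0]
    - [0,0,0]

```text
time_s: 33.2
position: [0.5415, -0.0156, 0.1399]
eef_rot: [0.0, 0.719, 0.695, 0.0]
wrist_force: [-4.4, 1.0, 6.2]
opening: 0.4
```

>>> servo_tool:
  hand: [45,60,75,88,88,88,88,88]
  delta_pos:
    - [0,0,0]
    - [0,0,0]
    - [0,0,0]
    - [0,0,-15]
    - [0,0,-50]
    - [0,0,-100]
    - [0,0,-150]
    - [0,0,-150]
  dr:
    - [0,0,0]
    - [0,0,0]
    - [0,0,0]
    - [0,0,0]
    - [0,0,0]
    - [0,0,0]
    - [0,0,0]
    - [0,0,0]

```text
time_s: 34.2
position: [0.5435, -0.016, 0.2947]
eef_rot: [0.004, 0.719, 0.695, 0.003]
wrist_force: [1.2, 1.0, -0.4]
opening: 0.997
```

```bash
python3 - <<'E'
from h import *
for cam in ['wrist','scene']:
    ci=arm.camera_info(cam);i,d=arm.read_camera(cam); save(cam+'2',i); P=cloud(d,ci)
    for n in ['hub','turntable']:
        for r in arm.masks_of(n,cam)[:1]:
            m=r['region']; p=P[m]; p=p[~np.isnan(p[:,0])]
            zt=np.percentile(p[:,2],95) if n=='hub' else .065; t=p[(p[:,2]>zt-.012)&(p[:,2]<zt+.008)]
            R=cv2.minAreaRect((t[:,:2]*1000).astype(np.float32))
            print(cam,n,round(r['conf'],2),np.round(r['extent']),'zt',round(zt,3),np.round(R[0],1),np.round(R[1],1))
s=arm.read_state();print(s['time_s'],s['position'])
E
```

```text
wrist turntable 0.85 [264. 166. 155. 149.] zt 0.065 [541.9 -17.2] [158.8 157. ]
scene hub 0.86 [219. 182.  20.  25.] zt 0.103 [541.3 -12.4] [35.5 35. ]
scene turntable 0.79 [215. 190.  53.  51.] zt 0.065 [543.6 -13.8] [161.4 153.4]
34.5 [ 0.54045315 -0.01537592  0.28709799]
```

View pics/wrist2.png

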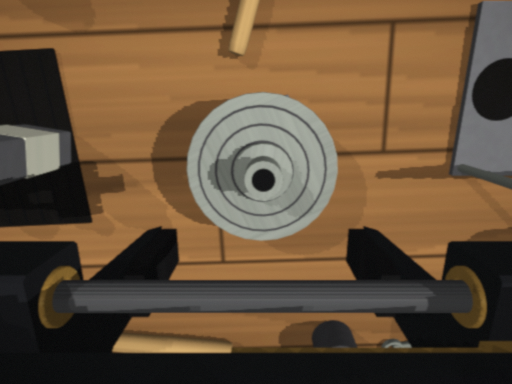

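>>> servo_tool:
  hand: [88,88,88,88,88,88,88,88]
  delta_pos:
    - [-35,-3,0]
    - [-75,-6,0]
    - [-115,-9,0]
    - [-155,-12,0]
    - [-195,-15,0]
    - [-230,-18,0]
    - [-260,-21,0]
    - [-260,-21,0]
  dr:
    - [0,0,0.175]
    - [0,0,0.35]
    - [0,0,0.525]
    - [0,0,0.7]
    - [0,0,0.875]
    - [0,0,1.05]
    - [0,0,1.225]
    - [0,0,1.4]

```text
time_s: 35.5
position: [0.5103, -0.2767, 0.2871]
eef_rot: [-0.001, 0.998, 0.064, -0.001]
wrist_force: [0.1, 1.3, 0.2]
opening: 0.998
```

>>> servo_tool:
  hand: [88,88,88,88]
  delta_pos:
    - [0,0,0]
    - [0,0,0]
    - [0,0,0]
    - [0,0,0]
  dr:
    - [0,0,0.175]
    - [0,0,0.341]
    - [0,0,0.341]
    - [0,0,0.341]

```text
time_s: 36.0
position: [0.511, -0.2745, 0.288]
eef_rot: [-0.0, 0.995, -0.101, -0.001]
wrist_force: [1.2, -0.4, 0.2]
opening: 1.002
```

```bash
python3 - <<'E'
from h import *
ps=[]
cam='wrist'
ci=arm.camera_info(cam);i,d=arm.read_camera(cam); save(cam+'3',i); P=cloud(d,ci)
s=arm.read_state();print(s['time_s'],s['position'],s['eef_rot'])
for n in ['tin','can','jar']:
        for r in arm.masks_of(n,cam)[:1]:
            m=r['region']; p=P[m]; p=p[~np.isnan(p[:,0])]
            zt=np.percentile(p[:,2],95); t=p[(p[:,2]>zt-.012)&(p[:,2]<zt+.008)]
            R=cv2.minAreaRect((t[:,:2]*1000).astype(np.float32))
            print(cam,n,round(r['conf'],2),np.round(r['extent']),'zt',round(zt,3),np.round(R[0],1),np.round(R[1],1),R[2])
s=arm.read_state();print(s['time_s'],s['position'],s['eef_rot'])
E
```

```text
36.05 [ 0.51110126 -0.27454709  0.28819583] [-2.54433988e-04  9.94885460e-01 -1.01008412e-01 -3.97198119e-04]
wrist tin 0.96 [264. 182.  48.  81.] zt 0.127 [ 511.5 -275.1] [53.4 38. ] 79.60546875
wrist can 0.67 [278. 247.  51.  70.] zt 0.132 [ 511.6 -343.5] [20.1 27.3] 78.39229583740234
wrist jar 0.84 [289. 305.  59.  83.] zt 0.121 [ 511.  -417.8] [40.9 51.8] 77.6478271484375
36.2 [ 0.51118484 -0.27462038  0.2886063 ] [-6.35479747e-05  9.94815390e-01 -1.01697233e-01 -9.17628299e-05]
```

View pics/wrist3.png

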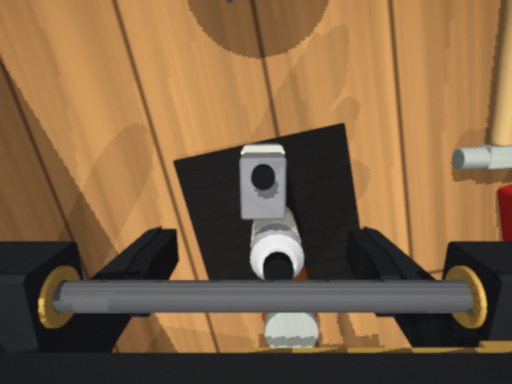

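>>> servo_tool:
  hand: [88,88,88,88,88,88,88,88]
  delta_pos:
    - [0,1,20]
    - [0,1,60]
    - [0,1,100]
    - [0,1,130]
    - [0,1,145]
    - [0,1,150]
    - [0,1,150]
    - [0,1,150]
  dr:
    - [0,0,0]
    - [0,0,0]
    - [0,0,0]
    - [0,0,0]
    - [0,0,0]
    - [0,0,0]
    - [0,0,0]
    - [0,0,0]

```text
time_s: 37.2
position: [0.5117, -0.2762, 0.1401]
eef_rot: [0.001, 0.995, -0.102, 0.001]
wrist_force: [1.2, 0.2, 0.3]
opening: 0.998
```

>>> servo_tool:
  hand: [75,60,45,30,30,30,30,30]
  delta_pos:
    - [0,0,0]
    - [0,0,0]
    - [0,0,0]
    - [0,0,0]
    - [0,0,0]
    - [0,0,0]
    - [0,0,0]
    - [0,0,0]
  dr:
    - [0,0,0]
    - [0,0,0]
    - [0,0,0]
    - [0,0,0]
    - [0,0,0]
    - [0,0,0]
    - [0,0,0]
    - [0,0,0]

```text
time_s: 38.2
position: [0.511, -0.2757, 0.1387]
eef_rot: [0.0, 0.995, -0.102, -0.0]
wrist_force: [0.2, -0.0, -0.2]
opening: 0.449
```

>>> servo_tool:
  hand: [30,30,30,30,30,30,30,30]
  delta_pos:
    - [0,0,0]
    - [0,0,0]
    - [0,0,-4]
    - [0,0,-20]
    - [0,0,-60]
    - [0,0,-100]
    - [0,0,-140]
    - [0,0,-150]
  dr:
    - [0,0,0]
    - [0,0,0]
    - [0,0,0]
    - [0,0,0]
    - [0,0,0]
    - [0,0,0]
    - [0,0,0]
    - [0,0,0]

```text
time_s: 39.2
position: [0.512, -0.2764, 0.2927]
eef_rot: [0.002, 0.995, -0.102, 0.003]
wrist_force: [0.6, -0.4, -4.2]
opening: 0.448
```

>>> servo_tool:
  hand: [30,30,30,30,30,30,30,30]
  delta_pos:
    - [-5,-17,0]
    - [-14,-48,0]
    - [-27,-92,0]
    - [-42,-145,0]
    - [-58,-198,0]
    - [-73,-251,0]
    - [-89,-304,0]
    - [-104,-357,0]
  dr:
    - [0,0,0]
    - [0,0,0]
    - [0,0,0]
    - [0,0,0]
    - [0,0,0]
    - [0,0,0]
    - [0,0,0]
    - [0,0,0]

```text
time_s: 40.2
position: [0.4795, 0.0976, 0.2863]
eef_rot: [-0.0, 0.995, -0.102, -0.002]
wrist_force: [0.2, -0.4, -4.9]
opening: 0.454
```

>>> servo_tool:
  hand: [30,30,30,30,30,30,30,30]
  delta_pos:
    - [-14,-48,0]
    - [-26,-90,0]
    - [-37,-125,0]
    - [-44,-149,0]
    - [-45.5,-155.5,0]
    - [-45.5,-155.5,15]
    - [-45.5,-155.5,50]
    - [-45.5,-155.5,90]
  dr:
    - [0,0,0]
    - [0,0,0]
    - [0,0,0]
    - [0,0,0]
    - [0,0,0]
    - [0,0,0]
    - [0,0,0]
    - [0,0,0]

```text
time_s: 41.2
position: [0.4687, 0.2554, 0.1968]
eef_rot: [0.0, 0.995, -0.103, -0.0]
wrist_force: [0.0, -0.3, -4.5]
opening: 0.453
```

>>> servo_tool:
  hand: [30,30,30,30,30,30]
  delta_pos:
    - [0,0,30]
    - [0,0,45]
    - [0,0,52]
    - [0,0,54]
    - [0,0,54]
    - [0,0,54]
  dr:
    - [0,0,0]
    - [0,0,0]
    - [0,0,0]
    - [0,0,0]
    - [0,0,0]
    - [0,0,0]

```text
time_s: 41.95
position: [0.4695, 0.2568, 0.1456]
eef_rot: [-0.0, 0.995, -0.102, 0.001]
wrist_force: [-0.5, -0.4, -4.3]
opening: 0.454
```

>>> servo_tool:
  hand: [30,30,30,30]
  delta_pos:
    - [0,0,1.5]
    - [0,0,3]
    - [0,0,3.5]
    - [0,0,3.5]
  dr:
    - [0,0,0]
    - [0,0,0]
    - [0,0,0]
    - [0,0,0]

```text
time_s: 42.45
position: [0.4691, 0.2566, 0.1417]
eef_rot: [-0.0, 0.995, -0.102, 0.0]
wrist_force: [-0.8, -1.4, 2.1]
opening: 0.447
```

>>> servo_tool:
  hand: [50,65,80,88,88,88,88,88]
  delta_pos:
    - [0,0,0]
    - [0,0,0]
    - [0,0,0]
    - [0,0,-20]
    - [0,0,-60]
    - [0,0,-110]
    - [5,20,-150]
    - [18,64,-150]
  dr:
    - [0,0,0]
    - [0,0,0]
    - [0,0,0]
    - [0,0,0]
    - [0,0,0]
    - [0,0,0]
    - [0,0,0]
    - [0,0,0]

```text
time_s: 43.45
position: [0.4753, 0.1909, 0.2954]
eef_rot: [-0.001, 0.995, -0.101, 0.004]
wrist_force: [0.8, -0.3, 0.1]
opening: 0.998
```

>>> servo_tool:
  hand: [88,88,88,88,88,88,88,88]
  delta_pos:
    - [16,57,0]
    - [32,114,0]
    - [48,171,0]
    - [64,228,0]
    - [80,285,0]
    - [96,342,0]
    - [112,399,0]
    - [128,456,0]
  dr:
    - [0,0,0]
    - [0,0,0]
    - [0,0,0]
    - [0,0,0]
    - [0,0,0]
    - [0,0,0]
    - [0,0,-0.08]
    - [0,0,-0.169]

```text
time_s: 44.45
position: [0.5059, -0.2843, 0.2913]
eef_rot: [0.0, 1.0, -0.017, 0.0]
wrist_force: [0.3, 0.4, 0.0]
opening: 1.002
```

>>> servo_tool:
  hand: [88,88,88,88,88,88,88,88]
  delta_pos:
    - [4,38,0]
    - [7,63,10]
    - [7,63,45]
    - [7,63,85]
    - [7,63,120]
    - [7,63,142]
    - [7,63,150]
    - [7,63,150]
  dr:
    - [0,0,0]
    - [0,0,0]
    - [0,0,0]
    - [0,0,0]
    - [0,0,0]
    - [0,0,0]
    - [0,0,0]
    - [0,0,0]

```text
time_s: 45.45
position: [0.5108, -0.3455, 0.1412]
eef_rot: [-0.0, 1.0, -0.018, -0.0]
wrist_force: [0.0, 1.7, 0.5]
opening: 0.996
```

>>> servo_tool:
  hand: [80,65,52,42,42,42,42,42]
  delta_pos:
    - [0,1,0]
    - [0,2,0]
    - [0,2,0]
    - [0,2,0]
    - [0,2,0]
    - [0,2,0]
    - [0,2,0]
    - [0,2,0]
  dr:
    - [0,0,0]
    - [0,0,0]
    - [0,0,0]
    - [0,0,0]
    - [0,0,0]
    - [0,0,0]
    - [0,0,0]
    - [0,0,0]

```text
time_s: 46.45
position: [0.5107, -0.3476, 0.1415]
eef_rot: [0.0, 1.0, -0.018, 0.0]
wrist_force: [-2.6, 0.8, 3.6]
opening: 0.579
```

>>> servo_tool:
  hand: [42,42,42,42,42,42,42,42]
  delta_pos:
    - [0,0,0]
    - [0,0,0]
    - [0,0,-4]
    - [0,0,-20]
    - [0,0,-60]
    - [0,0,-100]
    - [0,0,-140]
    - [0,0,-155]
  dr:
    - [0,0,0]
    - [0,0,0]
    - [0,0,0]
    - [0,0,0]
    - [0,0,0]
    - [0,0,0]
    - [0,0,0]
    - [0,0,0]

```text
time_s: 47.45
position: [0.5115, -0.3481, 0.2998]
eef_rot: [0.002, 1.0, -0.018, 0.002]
wrist_force: [0.7, -1.1, -4.6]
opening: 0.58
```

>>> servo_tool:
  hand: [42,42,42,42,42,42,42,42]
  delta_pos:
    - [-1,-15,0]
    - [-4,-45,0]
    - [-7,-90,0]
    - [-11,-140,0]
    - [-16,-195,0]
    - [-20,-250,0]
    - [-24,-305,0]
    - [-29,-360,0]
  dr:
    - [0,0,0]
    - [0,0,0]
    - [0,0,0]
    - [0,0,0]
    - [0,0,0]
    - [0,0,0]
    - [0,0,0]
    - [0,0,0]

```text
time_s: 48.45
position: [0.4928, 0.016, 0.2938]
eef_rot: [-0.001, 1.0, -0.018, -0.002]
wrist_force: [0.5, -0.4, -3.2]
opening: 0.581
```

>>> servo_tool:
  hand: [42,42,42,42,42,42,42,42]
  delta_pos:
    - [-4,-55,0]
    - [-9,-110,0]
    - [-13,-165,0]
    - [-18,-220,0]
    - [-22,-275,0]
    - [-26,-330,0]
    - [-30,-375,0]
    - [-33,-405,0]
  dr:
    - [0,0,0]
    - [0,0,0]
    - [0,0,0]
    - [0,0,0]
    - [0,0,0]
    - [0,0,0]
    - [0,0,0]
    - [0,0,0]

```text
time_s: 49.45
position: [0.4737, 0.4212, 0.293]
eef_rot: [0.001, 1.0, -0.017, -0.002]
wrist_force: [-0.2, -0.8, -3.2]
opening: 0.58
```

>>> servo_tool:
  hand: [42,42,42,42,42,42,42,42]
  delta_pos:
    - [0,-7,0]
    - [0,-7,20]
    - [0,-7,60]
    - [0,-7,100]
    - [0,-7,130]
    - [0,-7,143]
    - [0,-7,147]
    - [0,-7,147]
  dr:
    - [0,0,0]
    - [0,0,0]
    - [0,0,0]
    - [0,0,0]
    - [0,0,0]
    - [0,0,0]
    - [0,0,0]
    - [0,0,0]

```text
time_s: 50.45
position: [0.477, 0.4262, 0.1499]
eef_rot: [-0.0, 1.0, -0.018, 0.0]
wrist_force: [0.0, -0.3, -2.9]
opening: 0.58
```

>>> servo_tool:
  hand: [42,42,42,42,42]
  delta_pos:
    - [-1,0,2]
    - [-1,0,3.5]
    - [-1,0,5]
    - [-1,0,5]
    - [-1,0,5]
  dr:
    - [0,0,0]
    - [0,0,0]
    - [0,0,0]
    - [0,0,0]
    - [0,0,0]

```text
time_s: 51.08
position: [0.4757, 0.4264, 0.1445]
eef_rot: [-0.0, 1.0, -0.018, 0.0]
wrist_force: [-0.3, 0.1, -0.5]
opening: 0.58
```

Just touching (weight mostly carried); half a millimetre more, then release.

>>> servo_tool:
  hand: [42,42]
  delta_pos:
    - [0,0,0.7]
    - [0,0,0.7]
  dr:
    - [0,0,0]
    - [0,0,0]

```text
time_s: 51.32
position: [0.4757, 0.4266, 0.1445]
eef_rot: [-0.0, 1.0, -0.018, 0.0]
wrist_force: [-3.0, -0.3, 5.7]
opening: 0.581
```

>>> servo_tool:
  hand: [58,68,80,88,88,88,88,88]
  delta_pos:
    - [0,0,0]
    - [0,0,0]
    - [0,0,0]
    - [0,0,-20]
    - [0,0,-60]
    - [0,0,-110]
    - [1,15,-150]
    - [4,55,-150]
  dr:
    - [0,0,0]
    - [0,0,0]
    - [0,0,0]
    - [0,0,0]
    - [0,0,0]
    - [0,0,0]
    - [0,0,0]
    - [0,0,0]

```text
time_s: 52.32
position: [0.4792, 0.3726, 0.3]
eef_rot: [-0.002, 1.0, -0.017, 0.005]
wrist_force: [0.8, -0.3, -0.6]
opening: 0.994
```

>>> servo_tool:
  hand: [88,88,88,88,88,88,88,88]
  delta_pos:
    - [5,60,0]
    - [9,120,0]
    - [14,180,0]
    - [18,240,0]
    - [23,300,0]
    - [28,360,0]
    - [32,420,0]
    - [37,480,0]
  dr:
    - [0,0,0]
    - [0,0,0]
    - [0,0,0]
    - [0,0,0]
    - [0,0,0]
    - [0,0,0]
    - [0,0,0]
    - [0,0,0]

```text
time_s: 53.32
position: [0.4973, -0.1119, 0.2954]
eef_rot: [0.001, 1.0, -0.018, 0.001]
wrist_force: [1.1, 0.1, 0.1]
opening: 0.997
```

>>> servo_tool:
  hand: [88,88,88,88,88,88,88,88]
  delta_pos:
    - [5,60,0]
    - [9,120,0]
    - [14,180,0]
    - [18,240,0]
    - [22,290,0]
    - [24,308,0]
    - [24,308,10]
    - [24,308,30]
  dr:
    - [0,0,0]
    - [0,0,0]
    - [0,0,0]
    - [0,0,0]
    - [0,0,0]
    - [0,0,0]
    - [0,0,0]
    - [0,0,0]

```text
time_s: 54.32
position: [0.5107, -0.4172, 0.2635]
eef_rot: [0.0, 1.0, -0.017, 0.001]
wrist_force: [0.0, 0.4, -0.8]
opening: 0.997
```

>>> servo_tool:
  hand: [88,88,88,88,88,88,88,88]
  delta_pos:
    - [0,2,30]
    - [0,2,65]
    - [0,2,100]
    - [0,2,122]
    - [0,2,132]
    - [0,2,134.5]
    - [0,2,134.5]
    - [0,2,134.5]
  dr:
    - [0,0,0]
    - [0,0,0]
    - [0,0,0]
    - [0,0,0]
    - [0,0,0]
    - [0,0,0]
    - [0,0,0]
    - [0,0,0]

```text
time_s: 55.32
position: [0.5106, -0.4211, 0.1303]
eef_rot: [0.001, 1.0, -0.018, 0.001]
wrist_force: [0.1, 0.1, -0.4]
opening: 0.998
```

>>> servo_tool:
  hand: [80,70,60,50,50,50,50,50]
  delta_pos:
    - [0,0,0]
    - [0,0,0]
    - [0,0,0]
    - [0,0,0]
    - [0,0,0]
    - [0,0,0]
    - [0,0,0]
    - [0,0,0]
  dr:
    - [0,0,0]
    - [0,0,0]
    - [0,0,0]
    - [0,0,0]
    - [0,0,0]
    - [0,0,0]
    - [0,0,0]
    - [0,0,0]

```text
time_s: 56.32
position: [0.51, -0.4206, 0.1291]
eef_rot: [0.0, 1.0, -0.018, -0.0]
wrist_force: [-1.4, 0.3, 1.7]
opening: 0.672
```

>>> servo_tool:
  hand: [50,50,50,50,50,50,50,50]
  delta_pos:
    - [0,0,0]
    - [0,0,0]
    - [0,0,-4]
    - [0,0,-20]
    - [0,0,-60]
    - [0,0,-105]
    - [0,0,-150]
    - [0,0,-165]
  dr:
    - [0,0,0]
    - [0,0,0]
    - [0,0,0]
    - [0,0,0]
    - [0,0,0]
    - [0,0,0]
    - [0,0,0]
    - [0,0,0]

```text
time_s: 57.32
position: [0.5111, -0.4213, 0.2985]
eef_rot: [0.002, 1.0, -0.018, 0.002]
wrist_force: [0.5, -0.2, -3.8]
opening: 0.675
```

>>> servo_tool:
  hand: [50,50,50,50,50,50,50,50]
  delta_pos:
    - [-2,-15,0]
    - [-6,-45,0]
    - [-13,-90,0]
    - [-20,-140,0]
    - [-28,-195,0]
    - [-35,-250,0]
    - [-43,-305,0]
    - [-51,-360,0]
  dr:
    - [0,0,0]
    - [0,0,0]
    - [0,0,0]
    - [0,0,0]
    - [0,0,0]
    - [0,0,0]
    - [0,0,0]
    - [0,0,0]

```text
time_s: 58.32
position: [0.4699, -0.056, 0.2912]
eef_rot: [-0.001, 1.0, -0.018, -0.002]
wrist_force: [1.9, -0.4, -3.3]
opening: 0.674
```

>>> servo_tool:
  hand: [50,50,50,50,50,50,50,50]
  delta_pos:
    - [-8,-55,0]
    - [-16,-110,0]
    - [-23,-165,0]
    - [-31,-220,0]
    - [-39,-275,0]
    - [-46,-325,0]
    - [-52,-370,0]
    - [-57,-403,0]
  dr:
    - [0,0,0]
    - [0,0,0]
    - [0,0,0]
    - [0,0,0]
    - [0,0,0]
    - [0,0,0]
    - [0,0,0]
    - [0,0,0]

```text
time_s: 59.32
position: [0.4269, 0.3474, 0.2909]
eef_rot: [0.001, 1.0, -0.017, -0.002]
wrist_force: [0.2, -0.3, -3.6]
opening: 0.672
```

>>> servo_tool:
  hand: [50,50,50,50]
  delta_pos:
    - [0,0,0]
    - [0,0,10]
    - [0,0,30]
    - [0,0,50]
  dr:
    - [0,0,0]
    - [0,0,0]
    - [0,0,0]
    - [0,0,0]

```text
time_s: 59.82
position: [0.4291, 0.3444, 0.242]
eef_rot: [0.001, 1.0, -0.019, -0.001]
wrist_force: [-0.1, -0.8, -3.7]
opening: 0.672
```

>>> servo_tool:
  hand: [50,50,50,50,50,50,50,50]
  delta_pos:
    - [0,-1,35]
    - [0,-1,70]
    - [0,-1,92]
    - [0,-1,102]
    - [0,-1,107]
    - [0,-1,109]
    - [0,-1,109]
    - [0,-1,109]
  dr:
    - [0,0,0]
    - [0,0,0]
    - [0,0,0]
    - [0,0,0]
    - [0,0,0]
    - [0,0,0]
    - [0,0,0]
    - [0,0,0]

```text
time_s: 60.82
position: [0.43, 0.3471, 0.1357]
eef_rot: [-0.0, 1.0, -0.018, 0.001]
wrist_force: [0.1, -0.1, -4.2]
opening: 0.674
```

>>> servo_tool:
  hand: [50,50,50,50,50]
  delta_pos:
    - [-1,0,1.5]
    - [-1,0,3]
    - [-1,0,3.7]
    - [-1,0,3.7]
    - [-1,0,3.7]
  dr:
    - [0,0,0]
    - [0,0,0]
    - [0,0,0]
    - [0,0,0]
    - [0,0,0]

```text
time_s: 61.45
position: [0.4287, 0.3471, 0.132]
eef_rot: [-0.0, 1.0, -0.018, 0.0]
wrist_force: [-4.1, -1.9, 4.9]
opening: 0.674
```

Contact; release, rise and withdraw toward the base side for checking.

>>> servo_tool:
  hand: [65,75,88,88,88,88,88,88]
  delta_pos:
    - [0,0,0]
    - [0,0,0]
    - [0,0,0]
    - [0,0,-20]
    - [0,0,-60]
    - [0,0,-110]
    - [0,-40,-160]
    - [0,-75,-210]
  dr:
    - [0,0,0]
    - [0,0,0]
    - [0,0,0]
    - [0,0,0]
    - [0,0,0]
    - [0,0,0]
    - [0,0,0]
    - [0,0,0]

```text
time_s: 62.45
position: [0.4314, 0.4224, 0.3429]
eef_rot: [-0.0, 1.0, -0.018, 0.0]
wrist_force: [0.2, 0.2, -0.5]
opening: 0.993
```

```bash
python3 - <<'E'
from h import *
for cam in ['wrist','scene','top']:
    ci=arm.camera_info(cam);i,d=arm.read_camera(cam); save(cam+'9',i); P=cloud(d,ci)
    for n in ['can','jar','tin','nut','hub','turntable']:
        for r in arm.masks_of(n,cam)[:4]:
            m=r['region']; p=P[m]; p=p[~np.isnan(p[:,0])]
            if len(p)<5: continue
            zt=np.percentile(p[:,2],93); t=p[(p[:,2]>zt-.012)&(p[:,2]<zt+.01)]
            R=cv2.minAreaRect((t[:,:2]*1000).astype(np.float32))
            print(cam,n,round(r['conf'],2),np.round(r['extent']),'zt',round(zt,3),np.round(R[0],1),np.round(R[1],1))
s=arm.read_state();print(s['time_s'],s['position'])
E
```

```text
wrist can 0.78 [168. 163.  68.  55.] zt 0.127 [320.9 431. ] [27.1 27.1]
wrist can 0.78 [453. 196.  94.  61.] zt 0.127 [661.3 378.1] [27.2 26.2]
wrist can 0.73 [279.  34.  52.  66.] zt 0.127 [450.2 563.6] [27.  27.4]
wrist can 0.72 [304. 166.  52.  51.] zt 0.135 [475.2 426.6] [26.7 27.1]
wrist jar 0.74 [263. 229.  50.  72.] zt 0.124 [428.9 347.5] [50.8 51.2]
wrist tin 0.97 [297. 292.  38.  82.] zt 0.119 [468.  247.5] [35.5 40.4]
wrist nut 0.58 [241. 142.  21.  24.] zt 0.025 [404.3 447.2] [30.1 30. ]
wrist nut 0.53 [298. 292.  40.  83.] zt 0.119 [467.5 248.7] [35.8 39.9]
wrist hub 0.57 [310. 225. 162. 203.] zt 0.096 [483.  344.1] [237.5 165.9]
wrist hub 0.33 [241. 142.  18.  24.] zt 0.025 [404.3 447.4] [29.9 30. ]
scene can 0.97 [387. 234.  28.  38.] zt 0.126 [322.  431.8] [29.  24.8]
scene can 0.93 [290. 306.  26.  33.] zt 0.127 [663.5 378.9] [26.6 26.7]
scene can 0.82 [400. 299.  32.  35.] zt 0.127 [451.3 565.3] [27.  26.5]
scene can 0.6 [349. 266.  31.  34.] zt 0.135 [476.9 427.9] [28.  26.5]
scene jar 0.9 [338. 235.  25.  41.] zt 0.125 [431.9 349. ] [51.8 50.5]
scene tin 0.93 [304. 228.  24.  40.] zt 0.123 [471.4 260.3] [55.1 41.7]
scene hub 0.78 [217. 183.  20.  23.] zt 0.103 [542.  -11.7] [34.9 35. ]
scene hub 0.52 [349. 268.  32.  33.] zt 0.135 [476.9 427.9] [28.  26.5]
scene turntable 0.84 [216. 189.  56.  56.] zt 0.063 [544.6 -14.1] [158.2 158.2]
top can 0.8 [145. 191.  24.  19.] zt 0.135 [474.9 422.3] [25.5 31.7]
top can 0.8 [162. 135.  23.  26.] zt 0.128 [661.4 374.3] [26.3 26.1]
top jar 0.62 [171. 207.  24.  22.] zt 0.126 [428.  344.8] [51.1 51.4]
top tin 0.64 [199. 192.  26.  12.] zt 0.129 [468.4 255.8] [53.8 38.8]
top tin 0.57 [287. 171.  53.  52.] zt 0.065 [540.7 -18.9] [156.6 155.4]
top hub 0.62 [287. 173.  18.  19.] zt 0.105 [538.5 -18.5] [33.4 33.5]
top turntable 0.74 [286. 172.  53.  56.] zt 0.066 [540.6 -19.1] [155.2 156.6]
63.5 [0.43134467 0.42184905 0.34130764]
```

View pics/wrist9.png

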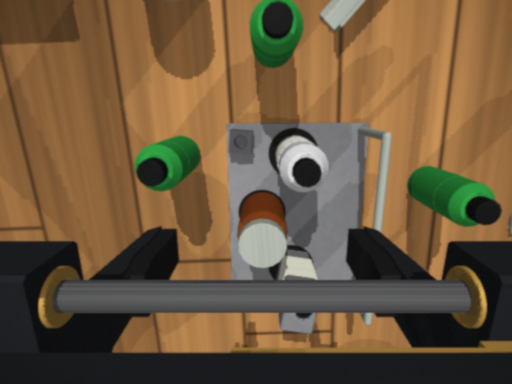

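View pics/scene9.png

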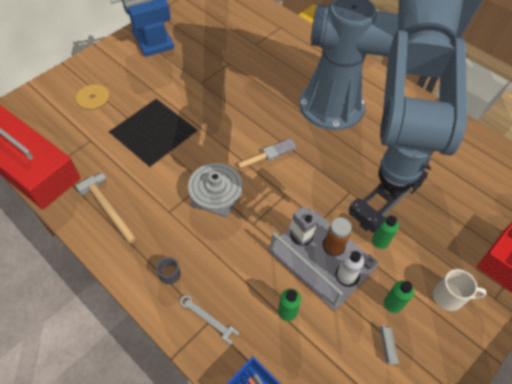

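```bash
python3 -c "
from cell import arm
print(arm.sign_off())"
```

```text
the job is handed in; nothing more can be done
None
```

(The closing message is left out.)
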